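# Lock a backing pad in the cam jig for sanding

## Robot

A 6-joint arm with a two-finger parallel gripper is mounted at the origin on a cart in front of the work surface, level with it; the furniture and walls round the work are solid. World frame = base frame: x ahead of the robot, y to its left, z up, the work surface at z = 0. Lengths are in m, angles in rad, forces in N, time in s.
With the tool pointing down it reaches from about 0.375 to 0.9 m from the base axis. Payload 3.1 kg.
Tool frame: the origin (TCP) lies midway between the tips of the shut fingers; the grasp point (between the pads) lies 19 mm behind it; z points along the fingers, y is the line along which they close (so a half turn about z gives the same grasp; the last joint's range is limited). The gripper opens to 87 mm and grips with 3 to 60 N. Pads are 19 mm wide; open, the fingers measure 117 mm over their backs; the gripper's body (75 mm by 190 mm) begins 51 mm behind the grasp point.
Start: joints at [1.153, 0.527, 1.433, -0, 1.181, -0.178], TCP at [0.148, 0.607, 0.195] pointing down, gripper open.
Joint ranges: [-3.08, 3.08], [-0.75, 2.2], [0.22, 2.44], [-1.43, 4.57], [0, 2.65], [-2.85, 2.85]. Speed limits (rad/s): [2.79, 2.79, 3.14, 3.14, 3.14, 3.14].

## Interface

Orientations are given as a unit quaternion [w, x, y, z].
In Python, from station import get_obs, cams, finish_job gives the robot as it stands.
- The arm moves only by the shell command python3 -m crank 'ROWS'. ROWS is JSON, a list of rows, each an object with "angular": the turn, a rotation vector about the tool's x, y, z in rad, a list of three; "delta_pos": the shift along the tool's x, y, z in m, a list of three; "hand": the opening, from 0 (shut) to 1 (fully open). A call has exactly 5 rows; each row shifts and turns the commanded pose from where the row before left it, along the tool's axes as they then stand; what a row does not reach is not made up. A row lasts 1/8 s, in which the tool goes at most 62.5 mm and 10.7 degrees, less where a joint would pass 70% of its speed; a pose out of reach is approached as far as the arm can. A call with a gripper value outside its range is refused whole. The fingers move at their own pace and stop on an object; the grip force is fixed at half the most. Time passes only in rows, so rows that do not move let the fingers close, or fill a call up. It gives the time, the measured TCP pose, the force, the opening and the grip force at its end, in the units of the state.
- get_obs(): the state, without advancing time (a new reading comes with each control period).
- cams.camera(name): name is "side" or "top" or "wrist"; returns a dict with "img" (420x560x3 uint8, red, green, blue), "K" (3x3 intrinsics, pixels), "view" (4x4, takes a point from world to camera coordinates); the wrist camera has in their place "hand_eye" (4x4, takes a point from camera to tool coordinates, whose origin is the TCP and whose axes are the flange's). Camera axes: x right, y down, z forward; pixel columns grow to the right and rows downward; lengths in m; the calibration is good to about 2 mm. A picture is of the moment at which its call begins: read the wrist's pose just before it. There is no depth.
- finish_job(): hands the job in; it is judged then, once.
The state is a dict: "t": time; "joint_positions": joint angles; "joint_vel": joint speeds; "joint_efforts": joint torques, N m; "eef_pos": TCP position; "orientation": TCP orientation; "force": force on the tool from outside, world axes, zero at the start; "wrist_torque": the same for the moment, N m; "grip_width": finger opening in m; "grasp_force": force on a finger pad.
Only numpy, scipy, OpenCV 4.12 (cv2) and the standard library are available. Lean on these libraries where they do the work, as an engineer would, in place of code of your own. Each camera call takes 0.05 s, during which the arm holds its last target. There are 200 camera calls.

## Task

Get the brown backing pad ready for sanding: with your fingertips push it along the jig until it sits fully home against the end stop, and only then push the red-gripped lever round clockwise (seen from above) with a finger until its cam wedges the pad tight and square against the long fence, and leave it locked so. Only push: never pinch the lever's grip between the fingers and do not lift the pad, and leave the sanding block, the masking tape and the little cup where they stand.

Things in the scene. Friction and masses are not known exactly. Their poses are not given: they have to be found in the camera images.
- jig: clamping jig screwed to the table: plywood base 270 x 210 x 12 mm. Origin on the table surface; x runs along the fence towards the end stop (roughly away from the robot), y left, z up. The base spans x -140 to +130, y -117 to +93 mm. The low brown fence on the left (x -130 to +70 mm) has its inner face at y +50 mm. The near end (-x) is open: the pad is pushed from there.
- stop_face (a point): foot of the end stop's inner face, at x +100, y 0, z +12 mm in the jig's frame. The stop is a brown bar across the far end (y -44 to +40 mm); like the fence it is 12 mm high above the base, so its top lies 24 mm above the table
- pad: dark brown hardwood backing pad, loose, 110 x 80 x 18 mm (x, y, z) with two 10 mm holes, about 0.16 kg, lying flat on the jig's base between fence and cam, its top 30 mm above the table. Origin at the centre of its underside, x along its length. It starts 35 to 55 mm short of the end stop, a few mm off the fence and slightly askew
- pad_home (a point): point of the jig (x +45, y +10, z +12 mm in the jig's frame) where the pad's origin lies when the pad touches both the end stop and the fence
- lever (a joint): clamp lever. 0 rad: it points to the jig's -y (right; open); grows clockwise seen from above; at pi/2 it points to the jig's -x (towards the robot). Starts at 0 to 0.3. The cam touches the pad at about 1.3 and is wedged tight at 1.35 to 1.5, where resistance rises steeply; limit 1.9. It stays where it is left. Turning it freely takes about 1.5 N at the grip, wedging it some 6 to 15 N
- pivot (a point): centre of the lever's vertical pivot bolt, at x +50, y -64, z +12 mm in the jig's frame. The end of the bolt is the highest point of the jig, 61 mm above the table
- grip_mid (a point): middle of the lever's red grip, 91 mm from the pivot axis, 41 mm above the table. The grip reaches from 52 to 130 mm from the axis, is 16 mm wide and stands from 32 to 50 mm above the table
- cam: light wooden eccentric disc under the lever, fixed to it, 56 mm across, 13 to 28 mm above the table; origin on the pivot axis. With the lever open the pad has about 9 to 11 mm of play between cam and fence
- grip_far: red half-shell on the side of the lever that is to be pushed (it faces the jig's +x at 0 rad and -y at pi/2), 6 mm thick; its origin lies on the pivot axis at the height of the jig's base
- grip_near: the other red half-shell, on the side that leads when the lever turns clockwise; origin likewise on the pivot axis. Contact on both half-shells at once counts as pinching the lever
- sanding_block: sanding block with a red top, 62 x 115 x 31 mm, loose, left of the jig: bystander, origin at the centre of its underside
- masking_tape: cream masking tape roll, 104 mm across, 25 mm high, lying loose near the right front corner of the jig: bystander, origin at the centre of its underside
- dose_cup: small clear dosing cup, 52 mm across, 35 mm high, standing loose to the right of the jig's far end: bystander, origin at the centre of its underside
Mind the look-alikes: they are no part of the job. There is more than one size of the pad; the one meant has the size given above.

How it is judged:
On the way, in this order (a step that is already met when the one before it is completed fails the run):
1. the pad is home against the end stop while the lever is still open (x of pad in the frame of jig above 0.042 m and value of joint lever below 0.6 rad), for 0.2 s.
2. the lever is pushed round and the cam bears on the pad (value of joint lever above 1.25 rad and contact force between cam and pad above 5 N), for 0.2 s.
At the end, for the whole second after the job is handed in: the pad lies flat within 4 mm of its home place against stop and fence, square to the fence within 0.03 rad and at rest; the lever stands beyond 1.25 rad and, with the robot off it, the cam still presses on the pad with more than 5 N (all of step 2 and horizontal distance between pad and pad_home below 0.004 m and angle between the x axis of pad and the x axis of jig, either way round below 0.03 rad and z of pad in the frame of jig below 0.015 m and angle between pad's own z axis and vertical below 0.05 rad and linear speed of pad below 0.01 m/s); the robot touches nothing.
It fails at once if the pad is lifted or tipped off the jig's base (z of pad in the frame of jig above 0.022 m or angle between pad's own z axis and vertical above 0.2 rad).
It fails at once if the lever's grip is pinched between the fingers (contact force between the fingers and grip_far above 0.5 N and contact force between the fingers and grip_near above 0.5 N).
It fails at once if the sanding block, the masking tape or the cup is disturbed (distance of any of sanding_block, masking_tape, dose_cup from where it was at the start of the episode above 0.02 m).
It also fails if it takes over 46 s, if anything falls off the work surface, if the arm or the gripper's body presses on something with over 40 N, if the wrist force passes 120 N, or if a joint passes its speed limit or range.

## Working session

There is one attempt and no reset: what is moved stays moved. The work goes in short steps, Python scripts to look and compute and a shell command to move; the robot and the scene stay as the last step left them, time stands still between calls to the robot, and variables do not carry over. Pictures are saved under pics/ and viewed, at most 10 in all, crops included, and the job is handed in when it is done.

```bash
mkdir -p pics; ls
python3 - <<'E'
from station import get_obs,cams
import cv2,numpy as np,json
o=get_obs();print(o)
for n in("top","side"):
    c=cams.camera(n);cv2.imwrite(f"pics/{n}0.png",cv2.resize(c["img"][:,:,::-1],(800,600),interpolation=cv2.INTER_CUBIC))
    cv2.imwrite(f"raw_{n}.png",c["img"][:,:,::-1])
    np.savez(f"{n}.npz",K=c["K"],view=c["view"]);print(c["K"],c["view"])
E
```

```text
pics
{'t': 0.0, 'joint_positions': array([ 1.15250406e+00,  5.28476001e-01,  1.43388631e+00, -8.90478187e-06,
        1.18139410e+00, -1.78509290e-01]), 'joint_vel': array([ 0.00057939,  0.00262016, -0.00051562, -0.00046505, -0.00186709,
        0.00062113]), 'joint_efforts': array([-1.32773428e-03, -4.40037596e+01, -1.76593351e+01,  6.32504141e-02,
        5.83363348e-02, -1.78885612e-04]), 'eef_pos': array([0.14808881, 0.60639613, 0.19437074]), 'orientation': array([-3.14127635e-04,  1.19602722e-01,  9.92821242e-01, -1.03527602e-03]), 'force': array([-0.43446891,  0.16406703, -0.03222242]), 'wrist_torque': array([0.00582596, 0.00950483, 0.03380786]), 'grasp_force': 0.0, 'grip_width': 0.08725194575868743}
[[409.93056287   0.         277.95162551]
 [  0.         409.93056287 197.1662204 ]
 [  0.           0.           1.        ]] [[-7.83345267e-03 -9.99880012e-01 -1.33641025e-02 -1.83471898e-04]
 [-9.84720859e-01  1.00383272e-02 -1.73850690e-01  5.93726195e-01]
 [ 1.73963983e-01  1.17980594e-02 -9.84681338e-01  9.88169029e-01]
 [ 0.00000000e+00  0.00000000e+00  0.00000000e+00  1.00000000e+00]]
[[496.72265589   0.         282.72389511]
 [  0.         496.72265589 210.00375383]
 [  0.           0.           1.        ]] [[ 0.98219846  0.18782481  0.00283462 -0.55185358]
 [ 0.1672519  -0.86754702 -0.46838977 -0.09170659]
 [-0.08551605  0.4605258  -0.8835174   1.28530347]
 [ 0.          0.          0.          1.        ]]
```

View pics/top0.png

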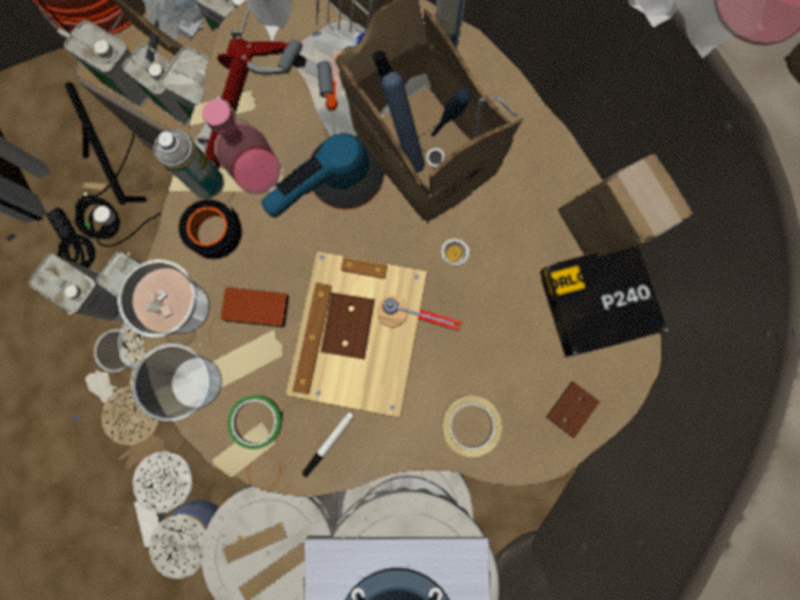

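View pics/side0.png

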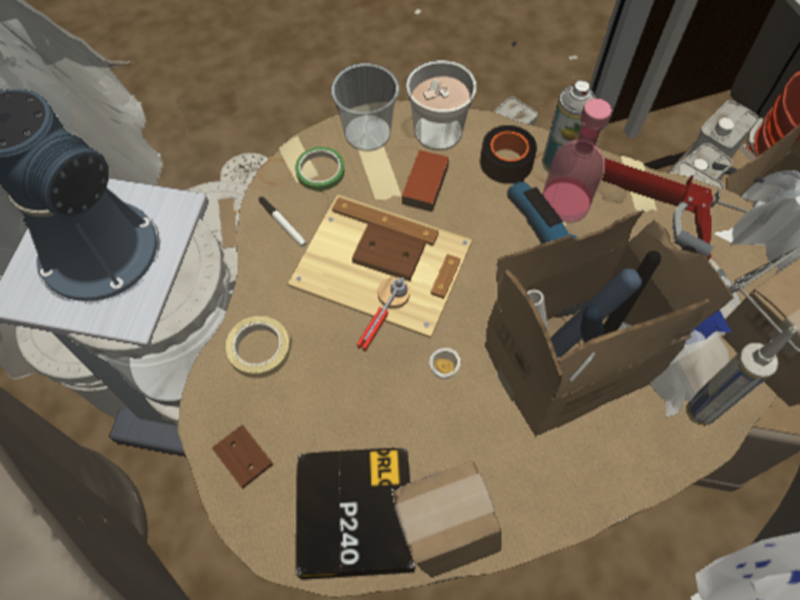

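The pad could be the brown pad in the jig at top (347,326) or the smaller loose one on the table at (573,409). I choose the one in the jig. The lever's red grip is at (440,320), tape at (472,425), cup at (455,251), sanding block at (254,307). Next is a close crop.

Run:
```python
import cv2
a=cv2.imread("raw_top.png")[170:295,195:335]
cv2.imwrite("pics/topcrop.png",cv2.resize(a,None,fx=4.8,fy=4.8,interpolation=cv2.INTER_CUBIC))
```

```text
(no output)
```

View pics/topcrop.png

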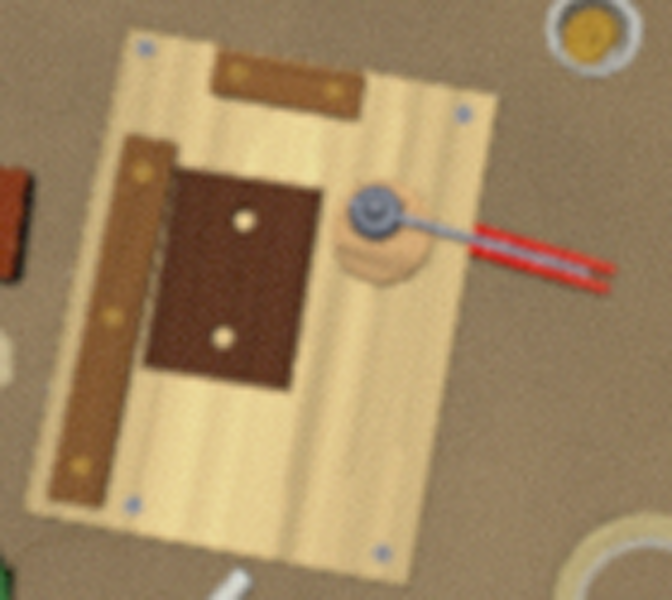

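The crop shows the jig's base corners at (132,30), (497,95), (408,583) and (28,512). The pad's corners are (175,170), (322,190), (290,389) and (147,366), the bolt is at (376,210), and the grip ends near (610,278).

```bash
cat > h.py <<'E'
import numpy as np
from scipy.spatial.transform import Rotation as R
d=np.load("top.npz")
def px2w(u,v,z,K=d["K"],V=d["view"]):
    r=V[:3,:3].T@np.linalg.inv(K)@[u,v,1]; c=-V[:3,:3].T@V[:3,3]
    return c+r*(z-c[2])/r[2]
def crop(u,v,z): return px2w((u+.5)/4.8-.5+195,(v+.5)/4.8-.5+170,z)[:2]
def fit(P,Q): # Q = R P + t
    P,Q=np.array(P),np.array(Q);p,q=P.mean(0),Q.mean(0);A=(P-p).T@(Q-q)
    th=np.arctan2(A[0,1]-A[1,0],A[0,0]+A[1,1]);c,s=np.cos(th),np.sin(th);M=np.array([[c,-s],[s,c]])
    return th,M,q-M@p,np.linalg.norm(P@M.T+(q-M@p)-Q,axis=1)
E
python3 - <<'E'
from h import *
np.set_printoptions(precision=4,suppress=True)
P=[[.13,.093],[.13,-.117],[-.14,-.117],[-.14,.093]]
Q=[crop(*p,.012) for p in[(132,30),(497,95),(408,583),(28,512)]]
th,M,t,e=fit(P,Q);print("jig",th,t,e)
# fence & stop tops as check
J=lambda p:M.T@(np.array(p)-t)
for n,p,z in[("fence inner far",(177,143),.024),("fence inner near",(102,506),.024),("stop L",(212,97),.024),("stop R",(358,118),.024),("bolt",(376,205),.061),("grip tip",(612,278),.041),("gripstart",(474,240),.041)]:
    print(n,J(crop(*p,z)))
q=[J(crop(*p,.03)) for p in[(175,170),(322,190),(290,389),(147,366)]]
a,_,c,e=fit([[.055,.04],[.055,-.04],[-.055,-.04],[-.055,.04]],q);print("pad in jig",a,c,e)
np.savez("jig.npz",th=th,M=M,t=t)
b=px2w(472*.7,425*.7,.02);print("tape",b,J(b[:2]));b=px2w(455*.7,251*.7,.02);print("cup",b,J(b[:2]))
W=lambda x,y:M@[x,y]+t
for p in[(-.08,.01),(.1,0),(.045,.01),(.05,-.064)]:print(p,W(*p),np.linalg.norm(W(*p)))
E
```

```text
jig -0.19153959992407882 [0.5166 0.0789] [0.0028 0.0023 0.003  0.0022]
fence inner far [0.0689 0.0513]
fence inner near [-0.1282  0.051 ]
stop L [0.0973 0.0376]
stop R [ 0.1002 -0.043 ]
bolt [ 0.0502 -0.0633]
grip tip [ 0.0372 -0.1917]
gripstart [ 0.0438 -0.1167]
pad in jig 0.043323332152074026 [0.0019 0.0058] [0.0018 0.0016 0.0017 0.003 ]
tape [ 0.3429 -0.1345  0.02  ] [-0.1299 -0.2425]
cup [ 0.6558 -0.1126  0.02  ] [ 0.173  -0.1614]
(-0.08, 0.01) [0.44   0.1039] 0.45207919982680844
(0.1, 0) [0.6148 0.0598] 0.6176839723541551
(0.045, 0.01) [0.5627 0.0801] 0.5683639488583082
(0.05, -0.064) [0.5535 0.0065] 0.553548922187182
```

```bash
cat >> h.py <<'E'
from station import get_obs
try: j=np.load("jig.npz");M,t,th=j["M"],j["t"],float(j["th"])
except Exception: pass
def goto(x,y,z,yaw=0.):
    "jig-frame target; yaw = tool turn about jig z from (tool x=-jig x, tool y=jig y)"
    o=get_obs();q=o["orientation"];r=R.from_quat([q[1],q[2],q[3],q[0]])
    T=R.from_euler("z",th+yaw)*R.from_matrix(np.diag([-1.,1,-1]))
    w=np.append(M@[x,y]+t,z)
    print("pos jig",np.round(np.append(M.T@(o["eef_pos"][:2]-t),o["eef_pos"][2]),4),"F jig",np.round(M.T@o["force"][:2],2),round(o["force"][2],2),"t",round(o["t"],2))
    print("turn first, tool rotvec",np.round((r.inv()*T).as_rotvec(),3),"then delta in new tool axes",np.round(T.inv().apply(w-o["eef_pos"]),4))
E
python3 - <<'E'
from h import *
s=np.load("side.npz")
def tri(a,b):
    A=[];B=[]
    for (u,v),D in((a,d),(b,s)):
        Pm=D["K"]@D["view"][:3];u*=.7;v*=.7
        for k,val in((0,u),(1,v)):
            r=Pm[k]-val*Pm[2];A.append(r[:3]);B.append(-r[3])
    return np.linalg.lstsq(np.array(A),np.array(B),rcond=None)[0]
print("glass rim",tri((165,383),(365,87)),"bucket rim",tri((156,299),(441,87)))
goto(-.10,.008,.194)
E
```

```text
glass rim [0.41752626 0.37312868 0.11104937] bucket rim [0.55655598 0.39539224 0.11549582]
pos jig [-0.4622  0.4478  0.1945] F jig [-0.92 -0.22] -0.91 t 0.1
turn first, tool rotvec [-0.002 -0.    -0.048] then delta in new tool axes [-0.3622 -0.4398  0.0005]
```

```bash
python3 -m crank '[{"angular":[0,0,-0.048],"delta_pos":[0,0,0],"hand":0.5},{"angular":[0,0,0],"delta_pos":[-0.036,-0.044,0],"hand":0.5},{"angular":[0,0,0],"delta_pos":[-0.036,-0.044,0],"hand":0.5},{"angular":[0,0,0],"delta_pos":[-0.036,-0.044,0],"hand":0.5},{"angular":[0,0,0],"delta_pos":[-0.036,-0.044,0],"hand":0.5}]'
python3 -m crank '[{"angular":[0,0,0],"delta_pos":[-0.036,-0.044,0],"hand":0.5},{"angular":[0,0,0],"delta_pos":[-0.036,-0.044,0],"hand":0.5},{"angular":[0,0,0],"delta_pos":[-0.036,-0.044,0],"hand":0.5},{"angular":[0,0,0],"delta_pos":[-0.036,-0.044,0],"hand":0.5},{"angular":[0,0,0],"delta_pos":[-0.036,-0.044,0],"hand":0.5}]'
python3 -c "from h import *;goto(-.095,.006,.019)"
```

```text
t: 0.72
eef_pos: [0.2567, 0.4052, 0.1951]
orientation: [0.0, 0.095, 0.995, -0.0]
force: [1.3, 0.1, 1.2]
grip_width: 0.0472
grasp_force: 0.0
t: 1.35
eef_pos: [0.3915, 0.1549, 0.1953]
orientation: [0.0, 0.096, 0.995, 0.0]
force: [1.2, 0.4, 0.4]
grip_width: 0.043
grasp_force: 0.0
pos jig [-0.1373  0.0508  0.1953] F jig [1.13 0.68] 0.38 t 1.35
turn first, tool rotvec [ 0.  0. -0.] then delta in new tool axes [-0.0423 -0.0448  0.1763]
```

```bash
python3 -m crank '[{"angular":[0,0,0],"delta_pos":[-0.042,-0.044,0],"hand":0.5},{"angular":[0,0,0],"delta_pos":[0,0,0.055],"hand":0.5},{"angular":[0,0,0],"delta_pos":[0,0,0.055],"hand":0.5},{"angular":[0,0,0],"delta_pos":[0,0,0.045],"hand":0.5},{"angular":[0,0,0],"delta_pos":[0,0,0],"hand":0.5}]'
python3 -c "from h import *;goto(-.095,.006,.019)"
```

```text
t: 1.98
eef_pos: [0.4209, 0.1052, 0.0377]
orientation: [-0.004, 0.096, 0.995, -0.0]
force: [-0.1, 0.4, 0.2]
grip_width: 0.0431
grasp_force: 0.0
pos jig [-0.099   0.0077  0.0377] F jig [-0.23  0.38] 0.21 t 1.98
turn first, tool rotvec [-0.002 -0.009 -0.001] then delta in new tool axes [-0.004  -0.0017  0.0187]
```

```bash
python3 -m crank '[{"angular":[0,0,0],"delta_pos":[0,0,0.02],"hand":0.5},{"angular":[0,0,0],"delta_pos":[0,0,0],"hand":0.5},{"angular":[0,0,0],"delta_pos":[0,0,0],"hand":0.5},{"angular":[0,0,0],"delta_pos":[-0.01,0,0],"hand":0.5},{"angular":[0,0,0],"delta_pos":[-0.01,0,0],"hand":0.5}]'
python3 -c "
from h import *;goto(-.0195,.006,.019)
from station import cams;import cv2
cv2.imwrite('pics/s1.png',cv2.resize(cams.camera('side')['img'][120:260,180:360,::-1],None,fx=4,fy=4,interpolation=cv2.INTER_CUBIC))"
```

```text
t: 2.6
eef_pos: [0.4452, 0.1015, 0.0212]
orientation: [0.001, 0.096, 0.995, 0.0]
force: [0.4, -0.1, -0.1]
grip_width: 0.0431
grasp_force: 0.0
pos jig [-0.0744  0.0086  0.0212] F jig [ 0.44 -0.06] -0.13 t 2.6
turn first, tool rotvec [ 0.     0.003 -0.   ] then delta in new tool axes [-0.0549 -0.0026  0.0022]
```

View pics/s1.png

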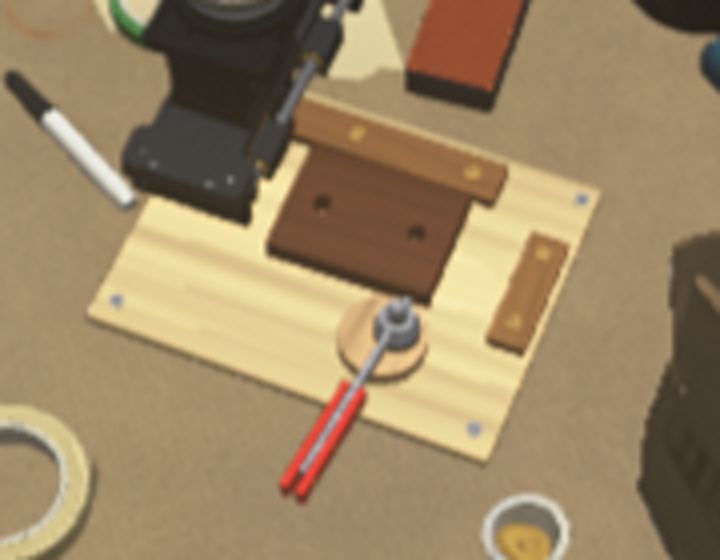

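The gripper is behind the pad (near edge at about (285,210)), the fence is clear and the lever is still open. Now I push along +x.

```bash
python3 -m crank '[{"angular":[0,0,0],"delta_pos":[-0.009,0,0],"hand":0.5},{"angular":[0,0,0],"delta_pos":[-0.009,0,0],"hand":0.5},{"angular":[0,0,0],"delta_pos":[-0.009,0,0],"hand":0.5},{"angular":[0,0,0],"delta_pos":[-0.009,0,0],"hand":0.5},{"angular":[0,0,0],"delta_pos":[-0.007,0,0],"hand":0.5}]'
python3 -c "from h import *;goto(-.0195,.006,.019)"
python3 -m crank '[{"angular":[0,0,0],"delta_pos":[-0.003,0,0],"hand":0.5},{"angular":[0,0,0],"delta_pos":[-0.003,0,0],"hand":0.5},{"angular":[0,0,0],"delta_pos":[-0.002,0,0],"hand":0.5},{"angular":[0,0,0],"delta_pos":[-0.001,0,0],"hand":0.5},{"angular":[0,0,0],"delta_pos":[0,0,0],"hand":0.5}]'
python3 -c "from h import *;goto(-.0195,.006,.019)"
```

```text
t: 3.28
eef_pos: [0.4864, 0.0933, 0.0203]
orientation: [0.0, 0.096, 0.995, 0.0]
force: [-0.3, 0.6, 0.2]
grip_width: 0.0433
grasp_force: 0.0
pos jig [-0.0324  0.0084  0.0203] F jig [-0.42  0.5 ] 0.22 t 3.27
turn first, tool rotvec [ 0.  0. -0.] then delta in new tool axes [-0.0129 -0.0024  0.0013]
t: 3.9
eef_pos: [0.4944, 0.0917, 0.0204]
orientation: [-0.0, 0.096, 0.995, -0.0]
force: [0.1, 0.1, 0.3]
grip_width: 0.0435
grasp_force: 0.0
pos jig [-0.0242  0.0084  0.0204] F jig [0.11 0.13] 0.3 t 3.9
turn first, tool rotvec [-0. -0. -0.] then delta in new tool axes [-0.0047 -0.0024  0.0014]
```

```bash
python3 -m crank '[{"angular":[0,0,0],"delta_pos":[-0.001,0,0],"hand":0.5},{"angular":[0,0,0],"delta_pos":[-0.001,0,0],"hand":0.5},{"angular":[0,0,0],"delta_pos":[-0.001,0,0],"hand":0.5},{"angular":[0,0,0],"delta_pos":[-0.001,0,0],"hand":0.5},{"angular":[0,0,0],"delta_pos":[-0.001,0,0],"hand":0.5}]'
python3 -c "from h import *;goto(-.0195,.006,.019)"
```

```text
t: 4.53
eef_pos: [0.4995, 0.0907, 0.0203]
orientation: [-0.0, 0.096, 0.995, 0.0]
force: [-0.8, -0.4, 0.1]
grip_width: 0.0435
grasp_force: 0.0
pos jig [-0.0191  0.0084  0.0203] F jig [-0.68 -0.54] 0.08 t 4.53
turn first, tool rotvec [-0. -0. -0.] then delta in new tool axes [ 0.0004 -0.0024  0.0013]
```

```bash
python3 -m crank '[{"angular":[0,0,0],"delta_pos":[-0.001,0,0],"hand":0.5},{"angular":[0,0,0],"delta_pos":[-0.001,0,0],"hand":0.5},{"angular":[0,0,0],"delta_pos":[0,0,0],"hand":0.5},{"angular":[0,0,0],"delta_pos":[0,0,0],"hand":0.5},{"angular":[0,0,0],"delta_pos":[0,0,0],"hand":0.5}]'
python3 -c "
from h import *;goto(-.0195,.006,.019)
from station import cams;import cv2
cv2.imwrite('pics/t1.png',cv2.resize(cams.camera('top')['img'][170:295,195:335,::-1],None,fx=4.8,fy=4.8,interpolation=cv2.INTER_CUBIC))"
```

```text
t: 5.15
eef_pos: [0.5013, 0.0904, 0.0203]
orientation: [-0.0, 0.096, 0.995, -0.0]
force: [-0.7, -0.1, 0.0]
grip_width: 0.0437
grasp_force: 0.0
pos jig [-0.0172  0.0084  0.0203] F jig [-0.62 -0.25] 0.01 t 5.15
turn first, tool rotvec [-0. -0. -0.] then delta in new tool axes [ 0.0023 -0.0024  0.0013]
```

View pics/t1.png

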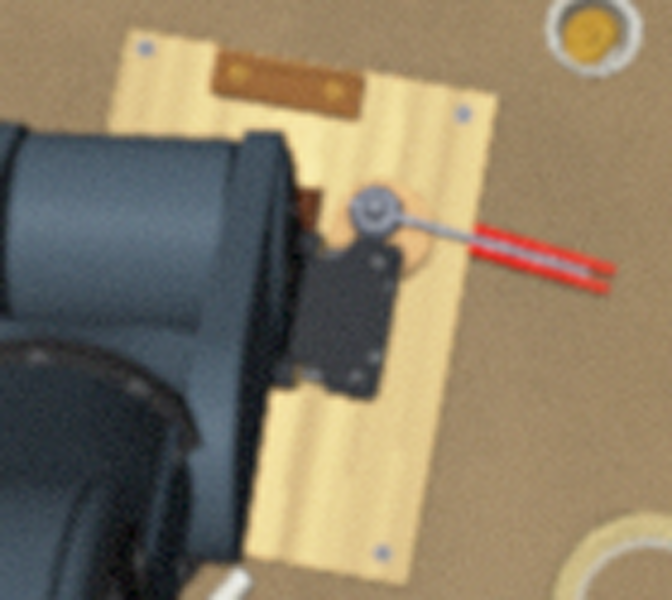

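The pad's far corner is still at (320,188), so it has not moved. The tips evidently retract when the fingers are open and they skimmed over the pad. I'll raise, back off, shut the fingers and push with the shut tips.

```bash
python3 -m crank '[{"angular":[0,0,0],"delta_pos":[0,0,-0.03],"hand":0.5},{"angular":[0,0,0],"delta_pos":[0,0,-0.01],"hand":0.5},{"angular":[0,0,0],"delta_pos":[0.03,0,0],"hand":0.5},{"angular":[0,0,0],"delta_pos":[0.03,0,0],"hand":0},{"angular":[0,0,0],"delta_pos":[0.02,0,0],"hand":0}]'
python3 -m crank '[{"angular":[0,0,0],"delta_pos":[0,0,0],"hand":0},{"angular":[0,0,0],"delta_pos":[0,0,0],"hand":0},{"angular":[0,0,0],"delta_pos":[0,0,0],"hand":0},{"angular":[0,0,0],"delta_pos":[0,0,0.02],"hand":0},{"angular":[0,0,0],"delta_pos":[0,0,0.021],"hand":0}]'
python3 -c "from h import *;goto(-.0195,.006,.018)"
```

```text
t: 5.82
eef_pos: [0.4209, 0.1058, 0.0602]
orientation: [-0.001, 0.096, 0.995, -0.0]
force: [-0.4, 0.8, -0.6]
grip_width: 0.0306
grasp_force: 0.0
t: 6.45
eef_pos: [0.4245, 0.1054, 0.0191]
orientation: [0.001, 0.096, 0.995, 0.0]
force: [-0.1, -0.5, 0.2]
grip_width: 0.0004
grasp_force: 0.0
pos jig [-0.0954  0.0085  0.0191] F jig [-0.04 -0.53] 0.18 t 6.45
turn first, tool rotvec [ 0.     0.003 -0.001] then delta in new tool axes [-0.0759 -0.0025  0.0011]
```

```bash
python3 -m crank '[{"angular":[0,0,0],"delta_pos":[-0.014,0,0],"hand":0},{"angular":[0,0,0],"delta_pos":[-0.01,0,0],"hand":0},{"angular":[0,0,0],"delta_pos":[-0.01,0,0],"hand":0},{"angular":[0,0,0],"delta_pos":[-0.01,0,0],"hand":0},{"angular":[0,0,0],"delta_pos":[-0.01,0,0],"hand":0}]'
python3 -m crank '[{"angular":[0,0,0],"delta_pos":[-0.007,0,0],"hand":0},{"angular":[0,0,0],"delta_pos":[-0.005,0,0],"hand":0},{"angular":[0,0,0],"delta_pos":[-0.003,0,0],"hand":0},{"angular":[0,0,0],"delta_pos":[-0.002,0,0],"hand":0},{"angular":[0,0,0],"delta_pos":[0,0,0],"hand":0}]'
python3 -c "
from h import *;goto(-.0195,.006,.018)
from station import cams;import cv2
a=cams.camera('top')['img'][170:295,195:335,::-1];b=cams.camera('side')['img'][120:245,180:320,::-1]
import numpy as np
cv2.imwrite('pics/t2.png',cv2.resize(np.hstack([a,b]),(800,357),interpolation=cv2.INTER_CUBIC))"
```

```text
t: 7.08
eef_pos: [0.4768, 0.0951, 0.0197]
orientation: [0.0, 0.096, 0.995, 0.0]
force: [-0.3, -0.1, 0.8]
grip_width: 0.0005
grasp_force: 0.0
t: 7.7
eef_pos: [0.4924, 0.0921, 0.0193]
orientation: [-0.0, 0.096, 0.995, -0.0]
force: [-0.4, -0.2, 0.2]
grip_width: 0.001
grasp_force: 0.0
pos jig [-0.0263  0.0084  0.0193] F jig [-0.34 -0.24] 0.19 t 7.7
turn first, tool rotvec [-0. -0. -0.] then delta in new tool axes [-0.0068 -0.0024  0.0013]
```

View pics/t2.png

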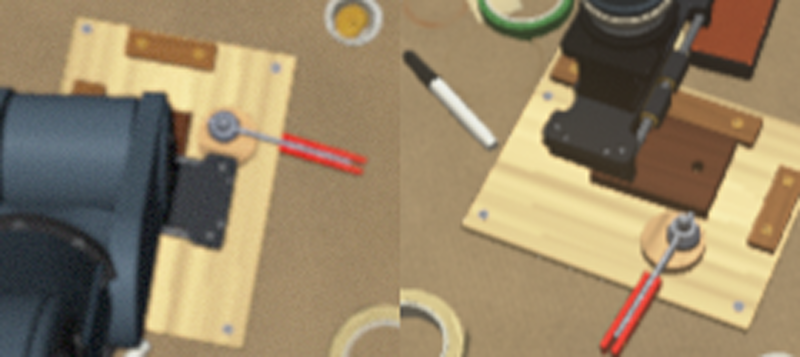

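The pad has not moved (top corner still at crop (319,188)), even though the tips should be inside it. I'll check from close by with the wrist camera.

```bash
python3 -c "
from h import *
from station import cams;import cv2
s=np.load('side.npz');o=get_obs();p=o['eef_pos']
def pr(D,P):
    c=D['view'][:3,:3]@P+D['view'][:3,3];q=D['K']@c;return q[:2]/q[2]
b=np.ascontiguousarray(cams.camera('side')['img'][120:250,180:320,::-1]);w=cams.camera('wrist')
b=cv2.resize(b,None,fx=3,fy=3,interpolation=cv2.INTER_CUBIC)
for P,c in((p,(0,255,0)),(p+[0,0,.07],(255,0,255))):
    u=(pr(s,P)-[180,120])*3;print(u);cv2.circle(b,tuple(int(v) for v in u),3,c,-1)
m=np.zeros((420,800,3),np.uint8);m[:390,:420]=b;m[:285,420:]=cv2.resize(w['img'][:,:,::-1],(380,285))
cv2.imwrite('pics/w.png',m);print(w['hand_eye'],w['K'],p)
"
```

```text
[248.20984897 154.51547839]
[245.38172787 108.10712342]
[[ 8.16391569e-04 -9.52175366e-01 -3.05550987e-01  8.44679312e-02]
 [ 9.99999563e-01  9.16416867e-04 -1.83924634e-04  3.09920193e-04]
 [ 4.55140584e-04 -3.05550704e-01  9.52175698e-01 -1.89399599e-01]
 [ 0.00000000e+00  0.00000000e+00  0.00000000e+00  1.00000000e+00]] [[319.30687034   0.         280.62113601]
 [  0.         319.30687034 207.35375091]
 [  0.           0.           1.        ]] [0.49221962 0.09209026 0.01931158]
```

View pics/w.png

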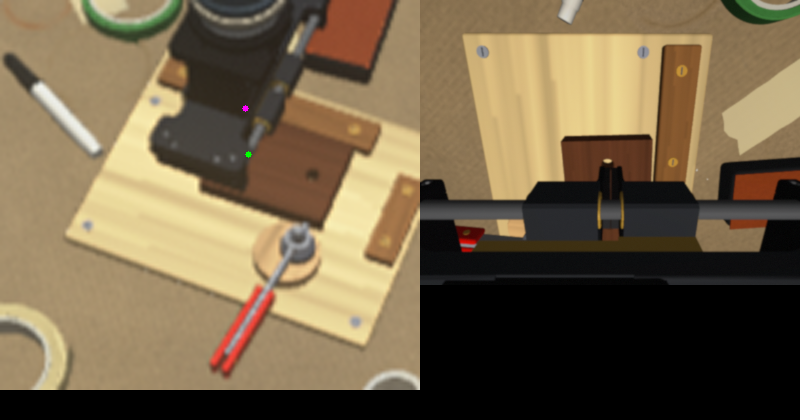

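The wrist view shows the pad's near edge at about row 137 and the tip at (608,160), beyond that edge. So the tip must be riding above the pad. I'll back off and feel for the base to find the true tip height.

```bash
python3 -m crank '[{"angular":[0,0,0],"delta_pos":[0,0,-0.02],"hand":0},{"angular":[0,0,0],"delta_pos":[0.03,0,0],"hand":0},{"angular":[0,0,0],"delta_pos":[0.03,0,0],"hand":0},{"angular":[0,0,0],"delta_pos":[0.01,0,0],"hand":0},{"angular":[0,0,0],"delta_pos":[0,0,0.02],"hand":0}]'
python3 -m crank '[{"angular":[0,0,0],"delta_pos":[0,0,0.002],"hand":0},{"angular":[0,0,0],"delta_pos":[0,0,0.001],"hand":0},{"angular":[0,0,0],"delta_pos":[0,0,0.001],"hand":0},{"angular":[0,0,0],"delta_pos":[0,0,0.001],"hand":0},{"angular":[0,0,0],"delta_pos":[0,0,0.001],"hand":0}]'
python3 -m crank '[{"angular":[0,0,0],"delta_pos":[0,0,0.001],"hand":0},{"angular":[0,0,0],"delta_pos":[0,0,0.001],"hand":0},{"angular":[0,0,0],"delta_pos":[0,0,0.001],"hand":0},{"angular":[0,0,0],"delta_pos":[0,0,0],"hand":0},{"angular":[0,0,0],"delta_pos":[0,0,0],"hand":0}]'
python3 -c "from h import *;goto(-.0195,.006,.018)"
```

```text
t: 8.52
eef_pos: [0.425, 0.1056, 0.0201]
orientation: [0.002, 0.095, 0.995, 0.0]
force: [0.6, -0.6, 0.5]
grip_width: 0.0007
grasp_force: 0.0
t: 9.15
eef_pos: [0.424, 0.1054, 0.0135]
orientation: [0.0, 0.096, 0.995, 0.0]
force: [-1.1, -0.9, -0.6]
grip_width: 0.0004
grasp_force: 0.0
t: 9.78
eef_pos: [0.4238, 0.1054, 0.0104]
orientation: [0.0, 0.096, 0.995, -0.0]
force: [-0.5, -0.1, -0.3]
grip_width: 0.0002
grasp_force: 0.0
pos jig [-0.0961  0.0084  0.0104] F jig [-0.48 -0.15] -0.33 t 9.78
turn first, tool rotvec [-0.  0. -0.] then delta in new tool axes [-0.0766 -0.0024 -0.0076]
```

The reading is 10.4 mm with no contact on the 12 mm base, so the tip really is higher than reported. I'll keep probing.

```bash
python3 -m crank '[{"angular":[0,0,0],"delta_pos":[0,0,0.001],"hand":0},{"angular":[0,0,0],"delta_pos":[0,0,0.001],"hand":0},{"angular":[0,0,0],"delta_pos":[0,0,0.001],"hand":0},{"angular":[0,0,0],"delta_pos":[0,0,0.001],"hand":0},{"angular":[0,0,0],"delta_pos":[0,0,0],"hand":0}]'
python3 -m crank '[{"angular":[0,0,0],"delta_pos":[0,0,0.001],"hand":0},{"angular":[0,0,0],"delta_pos":[0,0,0.001],"hand":0},{"angular":[0,0,0],"delta_pos":[0,0,0.001],"hand":0},{"angular":[0,0,0],"delta_pos":[0,0,0],"hand":0},{"angular":[0,0,0],"delta_pos":[0,0,0],"hand":0}]'
```

```text
t: 10.4
eef_pos: [0.4237, 0.1054, 0.0063]
orientation: [-0.0, 0.096, 0.995, -0.0]
force: [-0.6, 0.5, -0.1]
grip_width: 0.0002
grasp_force: 0.0
t: 11.02
eef_pos: [0.4238, 0.1054, 0.0033]
orientation: [-0.0, 0.096, 0.995, 0.0]
force: [-0.3, 0.2, -0.4]
grip_width: 0.0006
grasp_force: 0.0
```

```bash
python3 -m crank '[{"angular":[0,0,0],"delta_pos":[0,0,0.001],"hand":0},{"angular":[0,0,0],"delta_pos":[0,0,0.001],"hand":0},{"angular":[0,0,0],"delta_pos":[0,0,0.001],"hand":0},{"angular":[0,0,0],"delta_pos":[0,0,0],"hand":0},{"angular":[0,0,0],"delta_pos":[0,0,0],"hand":0}]'
python3 -c "
from h import *
from station import cams;import cv2
s=np.load('side.npz');o=get_obs();p=o['eef_pos'];print(p,o['force'])
b=np.ascontiguousarray(cams.camera('side')['img'][110:235,160:300,::-1]);w=cams.camera('wrist')
b=cv2.resize(b,None,fx=3,fy=3,interpolation=cv2.INTER_CUBIC)
m=np.zeros((420,800,3),np.uint8);m[:375,:420]=b;m[:360,420:]=cv2.resize(w['img'][150:360,170:392,::-1],(380,360))
cv2.imwrite('pics/w2.png',m)
"
```

```text
t: 11.65
eef_pos: [0.4238, 0.1054, 0.0003]
orientation: [-0.0, 0.096, 0.995, -0.0]
force: [0.1, -0.0, -0.3]
grip_width: 0.0006
grasp_force: 0.0
[4.23832637e-01 1.05406446e-01 3.29607817e-04] [ 0.12117508 -0.01640125 -0.25961613]
```

View pics/w2.png

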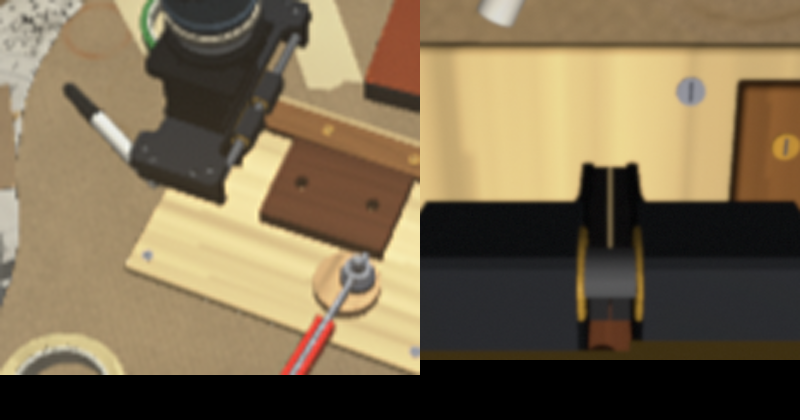

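Run:
```python
from h import *
from scipy.optimize import least_squares
a,b=crop(133,505,.013),crop(382,552,.013);print("screw sep",np.linalg.norm(a-b))
H=np.array([[8.16391569e-04,-9.52175366e-01,-3.05550987e-01,8.44679312e-02],[9.99999563e-01,9.16416867e-04,-1.83924634e-04,3.09920193e-04],[4.55140584e-04,-3.05550704e-01,9.52175698e-01,-1.89399599e-01]])
K=np.array([[319.307,0,280.621],[0,319.307,207.354],[0,0,1]])
def J(x,y,z):return np.append(M@[x,y]+t,z)
pts=[np.append(a,.013),np.append(b,.013),J(-.14,.093,.012),J(-.14,-.117,.012),J(-.13,.05,.024),J(-.13,.088,.024)]
c1=lambda u,v:((u-420)*560/380,v*420/285)
obs=np.array([c1(643,52),c1(483,52),c1(712,36),c1(463,36),c1(664,46),c1(700,46)])
q=[.0,.096,.995,0];T=R.from_quat([.096,.995,0,0])
def res(o):
    w=np.array([.49222,.09209,.01931])+o
    r=[]
    for P,u in zip(pts,obs):
        c=H[:,:3].T@(T.inv().apply(P-w)-H[:,3]);p=K@c;r+=list(p[:2]/p[2]-u)
    return np.array(r)
print(np.round(res(np.zeros(3)),1));f=least_squares(res,np.zeros(3));print("offset of true vs reported",f.x,np.round(f.fun,1))
```

```text
screw sep 0.1347524082270336
[ 1.   2.1  0.5  2.5  1.3 -2.8 -7.5 -2.8 -1.3 -0.5 17.  -0.5]
offset of true vs reported [0.00066741 0.00087774 0.00628316] [-2.2  2.   4.6  2.4 -5.2 -2.  -2.1 -1.9 -5.7 -0.2 10.3 -0.2]
```

The reported height agrees with the wrist camera (screw reprojection within 2 px), so it is the finger ends that stop short of the TCP. I'll keep feeling for the base.

```bash
python3 -m crank '[{"angular":[0,0,0],"delta_pos":[0,0,0.001],"hand":0},{"angular":[0,0,0],"delta_pos":[0,0,0.001],"hand":0},{"angular":[0,0,0],"delta_pos":[0,0,0.001],"hand":0},{"angular":[0,0,0],"delta_pos":[0,0,0.001],"hand":0},{"angular":[0,0,0],"delta_pos":[0,0,0],"hand":0}]'
python3 -m crank '[{"angular":[0,0,0],"delta_pos":[0,0,0.001],"hand":0},{"angular":[0,0,0],"delta_pos":[0,0,0.001],"hand":0},{"angular":[0,0,0],"delta_pos":[0,0,0.001],"hand":0},{"angular":[0,0,0],"delta_pos":[0,0,0],"hand":0},{"angular":[0,0,0],"delta_pos":[0,0,0],"hand":0}]'
```

```text
t: 12.38
eef_pos: [0.4238, 0.1054, -0.0037]
orientation: [-0.0, 0.096, 0.995, -0.0]
force: [0.1, -0.3, -0.1]
grip_width: 0.0003
grasp_force: 0.0
t: 13.0
eef_pos: [0.4238, 0.1054, -0.0067]
orientation: [-0.0, 0.096, 0.995, 0.0]
force: [0.1, -0.2, -0.4]
grip_width: 0.0009
grasp_force: 0.0
```

```bash
python3 -m crank '[{"angular":[0,0,0],"delta_pos":[0,0,0.001],"hand":0},{"angular":[0,0,0],"delta_pos":[0,0,0.001],"hand":0},{"angular":[0,0,0],"delta_pos":[0,0,0.001],"hand":0},{"angular":[0,0,0],"delta_pos":[0,0,0],"hand":0},{"angular":[0,0,0],"delta_pos":[0,0,0],"hand":0}]'
python3 -m crank '[{"angular":[0,0,0],"delta_pos":[0,0,0.001],"hand":0},{"angular":[0,0,0],"delta_pos":[0,0,0.001],"hand":0},{"angular":[0,0,0],"delta_pos":[0,0,0.001],"hand":0},{"angular":[0,0,0],"delta_pos":[0,0,0],"hand":0},{"angular":[0,0,0],"delta_pos":[0,0,0],"hand":0}]'
```

```text
t: 13.62
eef_pos: [0.4238, 0.1054, -0.0097]
orientation: [-0.0, 0.096, 0.995, -0.0]
force: [1.0, -0.3, -0.3]
grip_width: 0.0003
grasp_force: 0.0
t: 14.25
eef_pos: [0.4238, 0.1054, -0.0127]
orientation: [-0.0, 0.096, 0.995, -0.0]
force: [0.6, -0.3, 0.5]
grip_width: 0.0007
grasp_force: 0.0
```

```bash
python3 -m crank '[{"angular":[0,0,0],"delta_pos":[0,0,0.001],"hand":0},{"angular":[0,0,0],"delta_pos":[0,0,0.001],"hand":0},{"angular":[0,0,0],"delta_pos":[0,0,0.001],"hand":0},{"angular":[0,0,0],"delta_pos":[0,0,0.001],"hand":0},{"angular":[0,0,0],"delta_pos":[0,0,0],"hand":0}]'
python3 -c "
from h import *
from station import cams;import cv2
o=get_obs();p=o['eef_pos'];print(p,o['force'])
w=cams.camera('wrist')['img'][:,:,::-1];s=cams.camera('side')['img'][:,:,::-1]
cv2.imwrite('raw_w3.png',w);cv2.imwrite('raw_s3.png',s)
m=np.zeros((560,800,3),np.uint8);m[:500,:400]=cv2.resize(s[120:220,190:270],(400,500),interpolation=cv2.INTER_CUBIC);m[:500,400:]=cv2.resize(w[190:330,224:336],(400,500),interpolation=cv2.INTER_CUBIC)
m=cv2.convertScaleAbs(m,alpha=1.6,beta=15)
cv2.imwrite('pics/w3.png',m)
"
```

```text
t: 14.88
eef_pos: [0.4239, 0.1054, -0.0149]
orientation: [0.001, 0.096, 0.995, 0.0]
force: [-1.1, 0.1, 20.7]
grip_width: 0.0007
grasp_force: 10.6
[ 0.42389113  0.10539253 -0.01487702] [-1.09252201  0.075088   20.7480433 ]
```

View pics/w3.png

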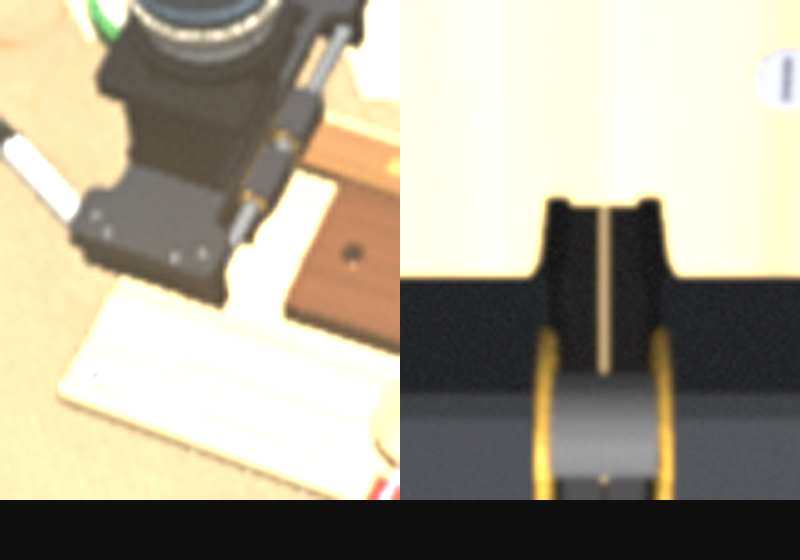

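The right picture shows the tips resting on the base with 20.7 N at a reported z of -14.9 mm. So the finger ends sit 27 mm behind the reported TCP. I'll raise 7 mm (tips about 17 mm above the table) and push again.

```bash
python3 -m crank '[{"angular":[0,0,0],"delta_pos":[0,0,-0.007],"hand":0},{"angular":[0,0,0],"delta_pos":[-0.01,0,0],"hand":0},{"angular":[0,0,0],"delta_pos":[-0.014,0,0],"hand":0},{"angular":[0,0,0],"delta_pos":[-0.008,0,0],"hand":0},{"angular":[0,0,0],"delta_pos":[-0.008,0,0],"hand":0}]'
python3 -m crank '[{"angular":[0,0,0],"delta_pos":[-0.008,0,0],"hand":0},{"angular":[0,0,0],"delta_pos":[-0.008,0,0],"hand":0},{"angular":[0,0,0],"delta_pos":[-0.006,0,0],"hand":0},{"angular":[0,0,0],"delta_pos":[-0.006,0,0],"hand":0},{"angular":[0,0,0],"delta_pos":[-0.003,0,0],"hand":0}]'
python3 -c "from h import *;goto(-.0195,.006,-.01)"
```

```text
t: 15.6
eef_pos: [0.4623, 0.0977, -0.01]
orientation: [-0.001, 0.096, 0.995, -0.0]
force: [-2.3, 0.7, 0.7]
grip_width: 0.0004
grasp_force: 0.9
t: 16.23
eef_pos: [0.4939, 0.0918, -0.0096]
orientation: [0.0, 0.096, 0.995, 0.0]
force: [-1.6, 0.5, -0.2]
grip_width: 0.0003
grasp_force: 0.7
pos jig [-0.0247  0.0084 -0.0096] F jig [-1.67  0.22] -0.17 t 16.23
turn first, tool rotvec [ 0.  0. -0.] then delta in new tool axes [-0.0052 -0.0024  0.0004]
```

Contact force now shows, with the pad sliding. The last few millimetres come next.

```bash
python3 -m crank '[{"angular":[0,0,0],"delta_pos":[-0.002,0,0],"hand":0},{"angular":[0,0,0],"delta_pos":[-0.001,0,0],"hand":0},{"angular":[0,0,0],"delta_pos":[-0.001,0,0],"hand":0},{"angular":[0,0,0],"delta_pos":[-0.001,0,0],"hand":0},{"angular":[0,0,0],"delta_pos":[0,0,0],"hand":0}]'
python3 -c "from h import *;goto(-.0195,.006,-.01)"
```

```text
t: 16.85
eef_pos: [0.4959, 0.0913, -0.0097]
orientation: [-0.002, 0.096, 0.995, -0.0]
force: [-5.5, 2.4, 4.6]
grip_width: 0.0005
grasp_force: 2.7
pos jig [-0.0227  0.0083 -0.0097] F jig [-5.83  1.31] 4.61 t 16.85
turn first, tool rotvec [-0.    -0.005 -0.   ] then delta in new tool axes [-0.0032 -0.0023  0.0003]
```

```bash
python3 -m crank '[{"angular":[0,0,0],"delta_pos":[-0.001,0,0],"hand":0},{"angular":[0,0,0],"delta_pos":[-0.001,0,0],"hand":0},{"angular":[0,0,0],"delta_pos":[-0.001,0,0],"hand":0},{"angular":[0,0,0],"delta_pos":[0,0,0],"hand":0},{"angular":[0,0,0],"delta_pos":[0,0,0],"hand":0}]'
python3 -c "from h import *;goto(-.0195,.006,-.01)"
```

```text
t: 17.48
eef_pos: [0.4957, 0.0913, -0.0098]
orientation: [-0.005, 0.096, 0.995, 0.0]
force: [-8.4, 3.3, 8.5]
grip_width: 0.0004
grasp_force: 4.6
pos jig [-0.0229  0.0082 -0.0098] F jig [-8.91  1.61] 8.5 t 17.48
turn first, tool rotvec [-0.001 -0.011 -0.   ] then delta in new tool axes [-0.0034 -0.0022  0.0002]
```

The pad is firmly against the stop (9 N). I'll back off, rise and head for the far side of the lever.

```bash
python3 -m crank '[{"angular":[0,0,0],"delta_pos":[0.02,0,0],"hand":0},{"angular":[0,0,0],"delta_pos":[0,0,-0.04],"hand":0},{"angular":[0,0,0],"delta_pos":[0,0,-0.04],"hand":0},{"angular":[0,0,0.1],"delta_pos":[0,0,0],"hand":0},{"angular":[0,0,0],"delta_pos":[0,0,0],"hand":0}]'
python3 -c "from h import *;goto(.0753,-.162,.07,-.1)"
```

```text
t: 18.1
eef_pos: [0.4834, 0.094, 0.0711]
orientation: [0.002, 0.145, 0.989, 0.0]
force: [0.1, 0.3, 1.2]
grip_width: 0.0004
grasp_force: 0.0
pos jig [-0.0355  0.0085  0.0711] F jig [0.03 0.28] 1.24 t 18.1
turn first, tool rotvec [0.001 0.004 0.001] then delta in new tool axes [-0.1273 -0.1586  0.0011]
```

```bash
python3 -m crank '[{"angular":[0,0,0],"delta_pos":[-0.032,-0.040,0],"hand":0},{"angular":[0,0,0],"delta_pos":[-0.032,-0.040,0],"hand":0},{"angular":[0,0,0],"delta_pos":[-0.032,-0.040,0],"hand":0},{"angular":[0,0,0],"delta_pos":[-0.031,-0.039,0],"hand":0},{"angular":[0,0,0],"delta_pos":[0,0,0],"hand":0}]'
python3 -c "
from h import *
from station import cams;import cv2
goto(.0753,-.162,.0075,-.1)
cv2.imwrite('pics/t3.png',cv2.resize(cams.camera('top')['img'][170:295,195:335,::-1],None,fx=4.8,fy=4.8,interpolation=cv2.INTER_CUBIC))"
```

```text
t: 18.73
eef_pos: [0.5604, -0.0989, 0.0699]
orientation: [0.002, 0.147, 0.989, -0.001]
force: [-0.1, 0.4, -0.2]
grip_width: 0.0006
grasp_force: 0.0
pos jig [ 0.0768 -0.1662  0.0699] F jig [-0.18  0.37] -0.21 t 18.73
turn first, tool rotvec [-0.001  0.004 -0.003] then delta in new tool axes [0.0019 0.004  0.0624]
```

View pics/t3.png

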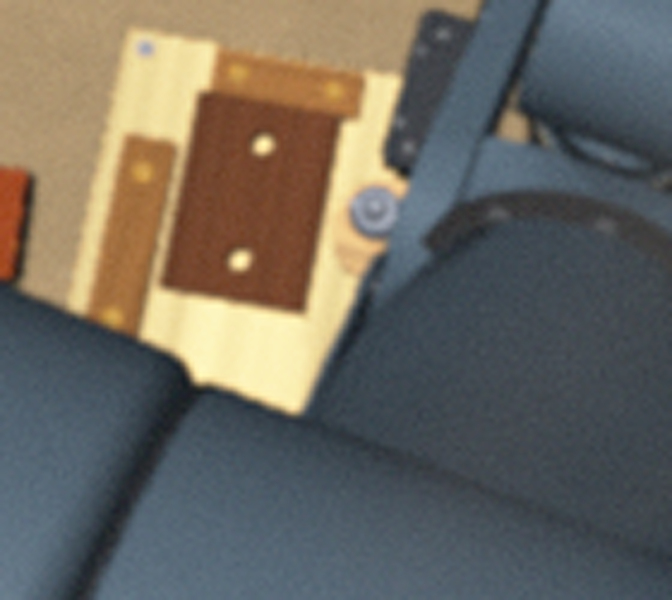

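The pad's far edge (197,92)–(341,117) now lies against the stop, with a few mm still open at the fence. Now I lower beside the lever.

```bash
python3 -c "
from h import *
q=[M.T@(crop(*p,.03)-t) for p in[(197,92),(341,117),(305,311),(163,286)]]
print(fit([[.055,.04],[.055,-.04],[-.055,-.04],[-.055,.04]],q))"
python3 -m crank '[{"angular":[0,0,0],"delta_pos":[0.002,0.004,0.03],"hand":0},{"angular":[0,0,0],"delta_pos":[0,0,0.025],"hand":0},{"angular":[0,0,0],"delta_pos":[0,0,0.007],"hand":0},{"angular":[0,0,0],"delta_pos":[0,0,0],"hand":0},{"angular":[0,0,0],"delta_pos":[0,0,0],"hand":0}]'
python3 -c "from h import *;goto(.0579,-.1602,.0075,-.1)"
```

```text
(np.float64(0.01533313611888936), array([[ 0.99988245, -0.01533254],
       [ 0.01533254,  0.99988245]]), array([0.04445774, 0.00451124]), array([0.001368  , 0.0020966 , 0.00190847, 0.00256926]))
t: 19.4
eef_pos: [0.5574, -0.0901, 0.0091]
orientation: [0.001, 0.145, 0.989, -0.0]
force: [-0.2, 0.5, 0.0]
grip_width: 0.001
grasp_force: 0.0
pos jig [ 0.0722 -0.1581  0.0091] F jig [-0.25  0.46] 0.0 t 19.4
turn first, tool rotvec [-0.     0.001  0.   ] then delta in new tool axes [ 0.0141 -0.0035  0.0016]
```

```bash
python3 -m crank '[{"angular":[0,0,0],"delta_pos":[0.007,-0.003,0.0015],"hand":0},{"angular":[0,0,0],"delta_pos":[0.007,0,0],"hand":0},{"angular":[0,0,0.1],"delta_pos":[0.0096,-0.0013,0],"hand":0},{"angular":[0,0,0.1],"delta_pos":[0.0096,-0.0013,0],"hand":0},{"angular":[0,0,0.1],"delta_pos":[0.0096,-0.0013,0],"hand":0}]'
python3 -c "from h import *
th_=.4;r,dd=.095,.0175
goto(.05-r*np.sin(th_)+dd*np.cos(th_),-.064-r*np.cos(th_)-dd*np.sin(th_),.0075,-th_)"
```

```text
t: 20.02
eef_pos: [0.5149, -0.0823, 0.0073]
orientation: [0.001, 0.293, 0.956, -0.0]
force: [1.4, -0.7, -0.3]
grip_width: 0.0003
grasp_force: 0.7
pos jig [ 0.029  -0.1586  0.0073] F jig [ 1.54 -0.44] -0.28 t 20.02
turn first, tool rotvec [ 0.     0.002 -0.004] then delta in new tool axes [-0.      0.0003 -0.0002]
```

The finger is in contact (1.5 N) and exactly on the planned arc. I'll carry on round.

```bash
python3 -m crank '[{"angular":[0,0,0.1],"delta_pos":[0.0096,-0.0013,0],"hand":0},{"angular":[0,0,0.1],"delta_pos":[0.0096,-0.0013,0],"hand":0},{"angular":[0,0,0.1],"delta_pos":[0.0096,-0.0013,0],"hand":0},{"angular":[0,0,0.1],"delta_pos":[0.0096,-0.0013,0],"hand":0},{"angular":[0,0,0.1],"delta_pos":[0.0096,-0.0013,0],"hand":0}]'
python3 -m crank '[{"angular":[0,0,0.1],"delta_pos":[0.0096,-0.0013,0],"hand":0},{"angular":[0,0,0.1],"delta_pos":[0.0096,-0.0013,0],"hand":0},{"angular":[0,0,0.1],"delta_pos":[0.0096,-0.0013,0],"hand":0},{"angular":[0,0,0],"delta_pos":[0,0,0],"hand":0},{"angular":[0,0,0],"delta_pos":[0,0,0],"hand":0}]'
cat >> h.py <<'E'
def lev(th_):
    r,dd=.095,.0175
    goto(.05-r*np.sin(th_)+dd*np.cos(th_),-.064-r*np.cos(th_)-dd*np.sin(th_),.0075,-th_)
E
python3 -c "from h import *
lev(1.2)"
```

```text
t: 20.65
eef_pos: [0.4767, -0.053, 0.0073]
orientation: [0.001, 0.521, 0.854, -0.0]
force: [0.4, -2.8, -0.7]
grip_width: 0.0004
grasp_force: 1.1
t: 21.28
eef_pos: [0.4623, -0.0273, 0.007]
orientation: [0.0, 0.641, 0.768, 0.0]
force: [0.3, -0.6, 0.1]
grip_width: 0.0006
grasp_force: 0.0
pos jig [-0.0331 -0.1146  0.007 ] F jig [ 0.36 -0.5 ] 0.07 t 21.27
turn first, tool rotvec [0.    0.    0.001] then delta in new tool axes [-0.0005  0.0007 -0.0005]
```

Now the wedging, in small steps while watching the force.

```bash
python3 -m crank '[{"angular":[0,0,0.05],"delta_pos":[0.0048,-0.0008,0],"hand":0},{"angular":[0,0,0.05],"delta_pos":[0.0048,-0.0008,0],"hand":0},{"angular":[0,0,0.03],"delta_pos":[0.0028,-0.0004,0],"hand":0},{"angular":[0,0,0],"delta_pos":[0,0,0],"hand":0},{"angular":[0,0,0],"delta_pos":[0,0,0],"hand":0}]'
python3 -c "from h import *
lev(1.33)"
```

```text
t: 21.9
eef_pos: [0.4591, -0.0157, 0.007]
orientation: [0.0, 0.689, 0.724, 0.0]
force: [-0.1, -4.2, 1.5]
grip_width: 0.0002
grasp_force: 2.0
pos jig [-0.0385 -0.1037  0.007 ] F jig [ 0.66 -4.11] 1.49 t 21.9
turn first, tool rotvec [0.001 0.    0.   ] then delta in new tool axes [-0.      0.0004 -0.0005]
```

```bash
python3 -m crank '[{"angular":[0,0,0.02],"delta_pos":[0.0019,-0.0003,0],"hand":0},{"angular":[0,0,0.02],"delta_pos":[0.0019,-0.0003,0],"hand":0},{"angular":[0,0,0.02],"delta_pos":[0.0019,-0.0003,0],"hand":0},{"angular":[0,0,0],"delta_pos":[0,0,0],"hand":0},{"angular":[0,0,0],"delta_pos":[0,0,0],"hand":0}]'
python3 -c "from h import *
lev(1.39)"
```

```text
t: 22.52
eef_pos: [0.458, -0.0114, 0.007]
orientation: [0.001, 0.71, 0.704, -0.001]
force: [-2.3, -11.2, 1.5]
grip_width: -0.0002
grasp_force: 6.0
pos jig [-0.0404 -0.0998  0.007 ] F jig [ -0.13 -11.41] 1.52 t 22.52
turn first, tool rotvec [0.    0.002 0.002] then delta in new tool axes [ 0.0014  0.0003 -0.0005]
```

```bash
python3 -m crank '[{"angular":[0,0,0.01],"delta_pos":[0.0014,0,0],"hand":0},{"angular":[0,0,0.01],"delta_pos":[0.0014,0,0],"hand":0},{"angular":[0,0,0],"delta_pos":[0,0,0],"hand":0},{"angular":[0,0,0],"delta_pos":[0,0,0],"hand":0},{"angular":[0,0,0],"delta_pos":[0,0,0],"hand":0}]'
python3 -c "from h import *
lev(1.41)"
```

```text
t: 23.15
eef_pos: [0.4576, -0.0097, 0.007]
orientation: [0.001, 0.717, 0.697, -0.001]
force: [-4.1, -17.8, 1.9]
grip_width: 0.0003
grasp_force: 9.1
pos jig [-0.0411 -0.0981  0.007 ] F jig [ -0.63 -18.29] 1.94 t 23.15
turn first, tool rotvec [-0.     0.004  0.003] then delta in new tool axes [ 0.0016  0.0004 -0.0005]
```

It is wedged at 18 N. I'll back away from the lever, rise and clear the view.

```bash
python3 -m crank '[{"angular":[0,0,0],"delta_pos":[-0.01,0,0],"hand":0},{"angular":[0,0,0],"delta_pos":[-0.025,0,0],"hand":0},{"angular":[0,0,0],"delta_pos":[0,0,-0.05],"hand":0},{"angular":[0,0,0],"delta_pos":[0,0,-0.06],"hand":0},{"angular":[0,0,0],"delta_pos":[0,0,-0.06],"hand":0}]'
python3 -m crank '[{"angular":[0,0,0],"delta_pos":[-0.06,0,0],"hand":0},{"angular":[0,0,0],"delta_pos":[-0.06,0,0],"hand":0},{"angular":[0,0,0],"delta_pos":[-0.06,0,0],"hand":0},{"angular":[0,0,0],"delta_pos":[-0.06,0,0],"hand":0},{"angular":[0,0,0],"delta_pos":[0,0,0],"hand":0}]'
python3 -c "
from h import *
from station import cams;import cv2
print(get_obs()['force'])
a=cams.camera('top')['img'];cv2.imwrite('raw_t4.png',a[:,:,::-1])
def J(p):return M.T@(np.array(p)-t)
def w2p(P):
    q=d['K']@(d['view'][:3,:3]@P+d['view'][:3,3]);return q[:2]/q[2]
# rectify plane z=.03 in jig frame, 1px=0.5mm: x right, y up
jp=np.float32([[-.1,-.1],[.13,-.1],[.13,.1],[-.1,.1]])
def rect(z):
    src=np.float32([w2p(np.append(M@p+t,z)) for p in jp]);dst=np.float32([[(p[0]+.1)*2000,(.1-p[1])*2000] for p in jp])
    return cv2.warpPerspective(a,cv2.getPerspectiveTransform(src,dst),(460,400),flags=cv2.INTER_LINEAR)
g=rect(.03).astype(int);m=((g[:,:,0]<125)&(g[:,:,0]-g[:,:,2]>8)&(g.sum(2)<235)).astype(np.uint8)
m=cv2.morphologyEx(m,cv2.MORPH_OPEN,np.ones((9,9)))
c=max(cv2.findContours(m,0,2)[0],key=cv2.contourArea);r=cv2.minAreaRect(c);print('pad center jig mm',r[0][0]/2-100,100-r[0][1]/2,'size',np.array(r[1])/2,'ang',r[2])
g=rect(.041).astype(int);m=((g[:,:,0]>150)&(g[:,:,1]<90)&(g[:,:,2]<90)).astype(np.uint8)
ys,xs=np.nonzero(m);x=xs/2000-.1;y=.1-ys/2000;k=(y<-.03);print('red',len(x),x.mean(),y.mean(),'lever',np.arctan2(.05-x.mean(),-.064-y.mean()))
"
```

```text
t: 23.78
eef_pos: [0.4557, -0.041, 0.1781]
orientation: [-0.001, 0.718, 0.696, -0.0]
force: [1.0, 0.1, -0.2]
grip_width: 0.0001
grasp_force: 0.0
t: 24.4
eef_pos: [0.4495, -0.2857, 0.1766]
orientation: [0.001, 0.72, 0.694, 0.0]
force: [0.4, 0.4, -0.6]
grip_width: 0.0006
grasp_force: 0.0
[ 0.35803492  0.42800442 -0.55478514]
pad center jig mm 44.63099670410156 11.835960388183594 size [109.29598236  79.0322876 ] ang 0.7440592050552368
red 2035 -0.039437592137592146 -0.0788137592137592 lever 1.4066541729550042
```

The pad reads home and the lever is at 1.41. Before handing in I'll check squareness against the fence and stop edges in the same image.

```bash
python3 -c "
from h import *
import cv2
a=cv2.imread('raw_t4.png')[:,:,::-1].astype(np.uint8)
def w2p(P):
    q=d['K']@(d['view'][:3,:3]@P+d['view'][:3,3]);return q[:2]/q[2]
jp=np.float32([[-.15,-.12],[.14,-.12],[.14,.1],[-.15,.1]])
def rect(z):
    src=np.float32([w2p(np.append(M@p+t,z)) for p in jp]);dst=np.float32([[(p[0]+.15)*2000,(.1-p[1])*2000] for p in jp])
    return cv2.GaussianBlur(cv2.warpPerspective(np.ascontiguousarray(a),cv2.getPerspectiveTransform(src,dst),(580,440),flags=cv2.INTER_CUBIC),(0,0),2)[:,:,0].astype(float)
def edge(z,x0,x1,y0,y1):
    g=rect(z);X=[];Y=[]
    for x in np.arange(x0,x1,.003):
        col=int((x+.15)*2000);r0,r1=int((.1-y1)*2000),int((.1-y0)*2000);gr=np.abs(np.gradient(g[r0:r1,col]));w=gr**2
        X.append(x);Y.append(.1-(r0+(w*np.arange(len(w))).sum()/w.sum())/2000)
    f=np.polyfit(X,Y,1);return f[0],np.polyval(f,.0),np.std(np.array(Y)-np.polyval(f,X))
print('pad right',edge(.03,-.005,.018,-.04,-.02),edge(.03,-.005,.095,-.036,-.022))
print('fence outer',edge(.024,-.12,.06,.07,.085))
print('fence/pad',edge(.027,-.005,.06,.042,.058),'fence inner free',edge(.024,-.12,-.02,.042,.058))
"
```

```text
pad right (np.float64(-0.004525635573308695), np.float64(-0.029532236286221196), np.float64(4.3272098592541454e-05)) (np.float64(-0.00428116845070522), np.float64(-0.0293797328782449), np.float64(0.00028825574350610256))
fence outer (np.float64(-0.0015193951091181006), np.float64(0.08041981867240433), np.float64(0.0005705281781825402))
fence/pad (np.float64(0.00069316219495982), np.float64(0.051509356180357936), np.float64(0.0003153379187331797)) fence inner free (np.float64(-0.002167646368398228), np.float64(0.0493361098983261), np.float64(0.00014277333927995443))
```

The pad edge is parallel to the fence within about 3 mrad, so it is square and clamped.

```bash
python3 -c "from station import finish_job;print(finish_job())"
```

```text
the job is handed in; nothing more can be done
None
```

I pushed the pad home against the end stop and swung the lever clockwise to about 1.41 rad, wedging the pad against the fence (square to about 3 mrad by camera); the job is handed in with the robot clear, but no verdict was shown.

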